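Drive a seized bushing out of a bearing bracket with a drift

ROBOT

A 6-joint arm with a two-finger parallel gripper is mounted at the origin on the work surface. World frame = base frame: x ahead of the robot, y to its left, z up, the work surface at z = 0. Lengths are in m, angles in rad, forces in N, time in s.
With the tool pointing down it reaches from about 0.4 to 0.825 m from the base axis. Payload 7 kg.
Tool frame: the origin (TCP) lies between the finger pads; the fingertips stand 11 mm ahead of it and the grasp point (between the pads) lies 8 mm behind it (arm.tips_ahead is the distance from the TCP to the fingertips, in m); z points along the fingers, x is the direction in which the jaws open and shut, and the axes are right-handed (so a half turn about z gives the same grasp; the last joint's range is limited). The gripper opens to 88 mm and grips with 3 to 60 N. Pads are 19 mm wide; open, the fingers measure 130 mm over their backs; the gripper's body (78 mm by 193 mm) begins 47 mm behind the grasp point.
Start: joints at [-1.009, 0.359, 0.012, 0, -1.224, -0.288], TCP at [0.182, -0.65, 0.238] pointing down, gripper open.
Joint ranges: [-3.07, 3.07], [-1.43, 2.12], [-1.02, 1.25], [-3.03, 1.67], [-3.05, -0], [-3.03, 3.03]. Speed limits (rad/s): [2.39, 2.39, 3.01, 3.14, 3.14, 3.14].

INTERFACE

Orientations are given as [roll, pitch, yaw] about the fixed x, y, z axes, in that order (R = Rz(yaw) Ry(pitch) Rx(roll)).
In Python, from station import arm, optics, finder gives the robot as it stands. The module is installed in compiled form; this text tells all that it offers.
- The arm moves only by the tool apply_moves, never from a script. Its argument "increments" is one flat list of numbers, 6 for each row, row after row: the shift along the world's x, y, z in m, then the turn, a rotation vector about the world's x, y, z in rad. In form: [tx, ty, tz, rx, ry, rz, tx, ty, tz, rx, ry, rz, ...]. A call has 1 to 20 rows; each row shifts and turns the pose as measured when the row begins; what a row does not reach is not made up. A row lasts 1/12 s, in which the tool goes at most 41.7 mm and 7.16 degrees, less where a joint would pass 70% of its speed; a pose out of reach is approached as far as the arm can. A call with a gripper value outside its range is refused whole. "hand" is the closure, from 0 (fully open) to 1 (shut), set as the call begins (left out, the last holds). The fingers move at their own pace and stop on an object; "force" is the grip in N (left out, the last holds). Time passes only in rows, so rows that do not move let the fingers close. It gives the time, the measured TCP pose, the force and the opening at its end, in the units of the state.
- arm.get_state(): the state, without advancing time (a new reading comes with each control period).
- optics.grab_frame(name): name is "scene" or "side" or "wrist"; returns the picture (480x640x3 uint8, red, green, blue); there is no depth.
- optics.camera_model(name): a dict with "fx", "fy", "cx", "cy" (pixels), "world_to_cam" (4x4, takes a point from world to camera coordinates); the wrist camera has in their place "T_tool_cam" (4x4, takes a point from camera to tool coordinates, whose origin is the TCP and whose axes are the tool frame's). Camera axes: x right, y up, looking along -z (the intrinsics and any distortion apply to the point x, -y, -z); pixel columns grow to the right and rows downward; lengths in m; the calibration is good to about 2 mm. A picture is of the moment at which its call begins: read the wrist's pose just before it. camera_model takes no time and is no camera call.
- arm.job_done(): hands the job in, once; it reports no verdict.
Trained networks look in the newest picture that a camera, given by its name, has taken for a name from the list of things; names that differ only in an ending like _2 or _b are one class to them, and where a whole thing is asked for, a point or a joint stands for the part that bears it (a point fixed in the world has none). Each returns a list of dicts, best first, with "conf" (0 to 1); they miss things now and then, are a little off and sometimes report something else, mostly with a low value. They report only what shows in the picture. A call takes as long as a camera call. They do not tell look-alikes from the thing itself.
- finder.find_in(camera, name): "box" ([left, top, right, bottom] in pixels, round what is visible of it).
- finder.landmark_of(camera, name): "point" ([column, row] in pixels: a listed point, or the origin of a listed thing).
The state is a dict: "t": time; "q": joint angles; "qd": joint speeds; "joint_efforts": joint torques, N m; "eef_pos": TCP position; "ee_rot": TCP orientation; "force": force on the tool from outside, world axes, zero at the start; "moment": the same for the moment, N m; "width": finger opening in m.
Only numpy, scipy, OpenCV 4.12 (cv2) and the standard library are available. Lean on these libraries where they do the work, as an engineer would, in place of code of your own. Each camera call takes 0.05 s, during which the arm holds its last target. There are 200 camera calls.

TASK

Take the yellow-handled drift from its blue stand, feel for the pilot hole in the cover plate of the red bracket, and push the brass bushing down through the bore until it drops out into the white tray beneath. Then put the drift back upright in its stand, fully home. Do not lean hard on the bracket with the drift when it is not in the hole, do not touch the bushing with the fingers, and leave the motor, the green tub and the wrench where they are.

Things in the scene. Friction and masses are not known exactly. Their poses are not given: they have to be found in the camera images.
- bracket: Red bracket fixed to the bench on a pine foot 130 x 160 x 18 mm. Origin: centre of the underside, on the bore axis; z up, y along the long side. Two legs (y = +-54 mm, open along x) carry a block 70 x 120 mm, z = 78 to 118 mm, with a vertical 40 mm through bore. On top, between two flush rails along y, lies a 6 mm aluminium cover plate (46 x 85 mm, top at z = 124 mm).
- bore_mouth (a point): Point on the bore axis at the cover plate's top face, 124 mm above the bench; axes as the bracket's. The plate's one pilot hole, round, 13 mm wide, is NOT here: it lies on the bracket's x = 0 line, up to 11 mm either side of the bore axis along the bracket's y, wherever the plate was clamped. This is not measured: see or feel it. The plate slips only above about 15 N sideways.
- bushing: Brass bushing, outside diameter 38 mm, 24 mm tall, 220 g; its 8 mm hole (dark) is too small for the drift. Origin: centre of its lower face; z along its axis. Jammed upright in the bore, lower face 87 to 91 mm above the bench, by two sprung pads at z = 88 to 100 mm; an unknown push of 5 to 25 N moves it, and it falls once its top is below 88 mm.
- tray (a point): Centre of the inner floor of the open white tray under the bore, 21 mm above the bench; tray 66 x 88 mm inside (bracket's x, y), rim 38 mm above the bench.
- drift: Drift, 65 to 105 g: steel shank 10 mm in diameter, 60 mm long, with chamfered tip, under a square yellow handle 22 x 22 x 55 mm. Origin: centre of the tip; z up the shank, x and y square to the handle's faces; handle z = 60 to 115 mm, its underside is a shoulder (meets the cover when the tip is 64 mm above the bench). Starts upright in its stand, shoulder on the stand's top, tip at 10 mm.
- stand: Blue stand fixed to the bench, 60 x 60 mm and 70 mm tall with a 90 x 60 x 8 mm foot, and one vertical 16 mm wide through hole for the drift's shank. Origin: centre of the underside, on the hole's axis; z up.
- stand_top (a point): Centre of the hole at the stand's top face, 70 mm above the bench.
- motor: Bystander: small black and aluminium stepper motor, 42 x 42 x 38 mm, thin shaft up to 60 mm high. Origin: centre of the underside. Loose.
- tub: Bystander: open green plastic tub 100 x 130 x 45 mm. Origin: centre of the underside. Loose.
- wrench: Bystander: steel wrench, 150 mm long, lying flat near the robot, along the body's x axis. Loose.
Things that resemble listed ones, but are neither listed nor needed, are in the scene too. There is more than one size of the drift; the job needs the middle-sized.

How it is judged:
On the way, in this order (a step that is already met when the one before it is completed fails the run):
1. the drift's tip is down through the pilot hole, inside the bore (z of drift in the frame of bracket between 0.06 and 0.1165 m and x of drift in the frame of bracket between -0.012 and 0.012 m and y of drift in the frame of bracket between -0.018 and 0.018 m), for 0.05 s.
2. the bushing has dropped out below the bracket into the tray (x of bushing in the frame of bracket between -0.035 and 0.035 m and y of bushing in the frame of bracket between -0.046 and 0.046 m and z of bushing in the frame of bracket below 0.05 m), for 0.2 s.
At the end, for the whole second after the job is handed in: The bushing lies still in the tray (origin within 35 mm in x, 46 mm in y of the bore axis in the bracket's frame, under 50 mm high); the drift stands at rest in its stand: tip within 6 mm of the hole's axis, tilt under 0.06 rad, shoulder within 4 mm of the stand's top (all of step 2 and linear speed of each of bushing, drift below 0.02 m/s and horizontal distance between drift and stand below 0.006 m and angle between drift's own z axis and vertical below 0.06 rad and z of drift in the frame of stand below 0.014 m); the robot touches nothing.
It fails at once if the drift is pressed on the bracket or its cover with more than 60 N (contact force between drift and bracket above 60 N).
It fails at once if the fingers touch the bushing (contact force between the fingers and bushing above 0.5 N).
It fails at once if the motor is moved more than 20 mm (distance of motor from where it was at the start of the episode above 0.02 m).
It fails at once if the tub is moved more than 20 mm (distance of tub from where it was at the start of the episode above 0.02 m).
It fails at once if the wrench is moved more than 20 mm (distance of wrench from where it was at the start of the episode above 0.02 m).
It also fails if it takes over 61 s, if anything falls off the work surface, if the arm or the gripper's body presses on something with over 40 N, if the wrist force passes 120 N, or if a joint passes its speed limit or range.

## Working session

There is one attempt and no reset: what is moved stays moved. The work goes in short steps, Python scripts to look and compute and a tool call to move; the robot and the scene stay as the last step left them, time stands still between calls to the robot, and variables do not carry over. Pictures are saved under pics/ and viewed, about 8 in all and at most 12, crops included, and the job is handed in when it is done.

Besides the shell and the picture viewer there is one more tool, called as a command line: name --argument value ..., lists and objects as JSON in quotes. apply_moves: Moves the arm, as the interface text tells. Its arguments: {"type":"object","properties":{"increments":{"type":"array"},"hand":{"type":"number"},"force":{"type":"number"}},"required":["increments"]}

```bash
mkdir -p pics
cat > h.py <<'E'
import numpy as np, cv2
from scipy.spatial.transform import Rotation as R
from station import arm, optics, finder
def cam(name, st=None):
    m=optics.camera_model(name)
    if name=="wrist":
        T=np.eye(4); T[:3,:3]=R.from_euler('xyz',st["ee_rot"]).as_matrix() if len(st["ee_rot"])==3 else np.array(st["ee_rot"]); T[:3,3]=st["eef_pos"]
        W=np.linalg.inv(T@np.array(m["T_tool_cam"]))
    else: W=np.array(m["world_to_cam"])
    return m,W
def proj(name,P,st=None):
    m,W=cam(name,st); p=W[:3,:3]@np.asarray(P,float)+W[:3,3]
    return np.array([m["fx"]*p[0]/-p[2]+m["cx"], m["fy"]*-p[1]/-p[2]+m["cy"]])
def ray(name,uv,st=None):
    m,W=cam(name,st); d=np.array([(uv[0]-m["cx"])/m["fx"],-(uv[1]-m["cy"])/m["fy"],-1])
    C=-W[:3,:3].T@W[:3,3]; return C,W[:3,:3].T@d
def onz(name,uv,z,st=None):
    C,d=ray(name,uv,st); return C+d*(z-C[2])/d[2]
def snap(name,f=None):
    st=arm.get_state(); im=optics.grab_frame(name)[:,:,::-1].copy()
    if f: cv2.imwrite("pics/"+f,im)
    return st,im
E
python3 - <<'E'
from h import *
print(arm.get_state()); print(optics.camera_model("wrist")); print(optics.camera_model("scene").keys())
Z={"bore_mouth":.124,"stand_top":.07,"drift":.01,"bracket":0,"stand":0,"motor":0,"tub":0,"wrench":0,"tray":.021}
ims=[]
for c in ["scene","side"]:
    st,im=snap(c,c+".png"); ims.append(im)
    for n,z in Z.items():
        for r in finder.landmark_of(c,n)[:4]:
            print(c,n,round(r["conf"],2),np.round(r["point"]),onz(c,r["point"],z).round(3))
    for r in finder.find_in(c,"drift")[:4]: print("box",c,r["conf"],np.round(r["box"]))
E
```

```text
{'t': 0.0, 'q': array([-1.00889600e+00,  3.59380406e-01,  1.10550081e-02, -3.50090607e-04,
       -1.22410795e+00, -2.88100386e-01]), 'qd': array([ 0.00037621,  0.0017882 , -0.00086084,  0.00022568, -0.00075962,
        0.00076454]), 'joint_efforts': array([-8.37750595e-04, -5.82717562e+01,  2.93049717e+01,  6.99720427e+00,
        6.77498057e-03, -1.20564591e-04]), 'eef_pos': array([ 0.18235899, -0.64940394,  0.2366252 ]), 'ee_rot': array([-3.14144302e+00, -1.66306635e-03,  1.84447691e+00]), 'force': array([-0.67623615, -0.6872266 ,  0.40497375]), 'moment': array([ 0.00458556,  0.02493107, -0.01869846]), 'width': 0.0878173667782761}
{'fx': 395.1425827796965, 'fy': 395.1425827796965, 'cx': 329.9444757066515, 'cy': 239.0549841499229, 'T_tool_cam': array([[ 9.99999219e-01,  4.20949823e-04, -1.17683007e-03,
        -8.90813026e-04],
       [ 8.85679798e-05, -9.63075741e-01, -2.69230588e-01,
        -7.29278707e-02],
       [-1.24670906e-03,  2.69230274e-01, -9.63075026e-01,
        -1.46731683e-01],
       [ 0.00000000e+00,  0.00000000e+00,  0.00000000e+00,
         1.00000000e+00]])}
d
[... 751 characters left out ...]
ide stand_top 0.91 [362. 322.] [0.492 0.241 0.07 ]
side drift 0.88 [371. 391.] [0.47 0.35 0.01]
side drift 0.79 [304. 339.] [0.599 0.233 0.01 ]
side bracket 0.77 [329. 271.] [ 0.574 -0.003  0.   ]
side stand 0.82 [359. 350.] [0.495 0.241 0.   ]
side motor 0.91 [212. 330.] [0.783 0.213 0.   ]
side motor 0.46 [330. 260.] [ 0.576 -0.046  0.   ]
side motor 0.41 [328. 267.] [ 0.577 -0.018  0.   ]
side tub 0.91 [349. 218.] [ 0.544 -0.239  0.   ]
side wrench 0.67 [406. 270.] [ 0.403 -0.024  0.   ]
side tray 0.62 [326. 263.] [ 0.58  -0.005  0.021]
side tray 0.56 [408. 271.] [0.4   0.008 0.021]
box side 0.87 [291. 268. 312. 341.]
box side 0.81 [353. 298. 369. 329.]
box side 0.81 [362. 351. 375. 396.]
```

View pics/scene.png

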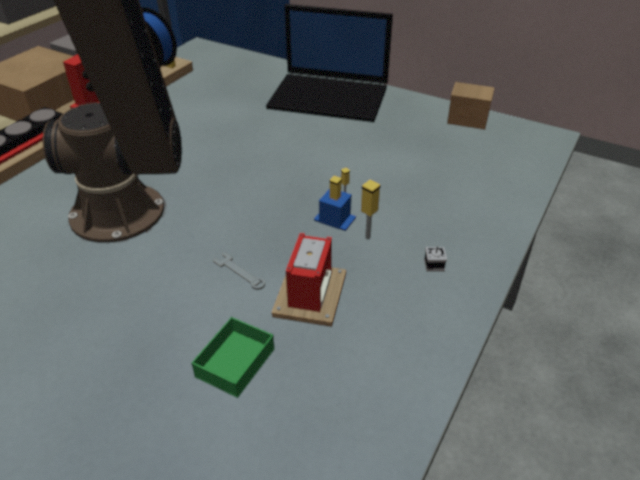

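View pics/side.png

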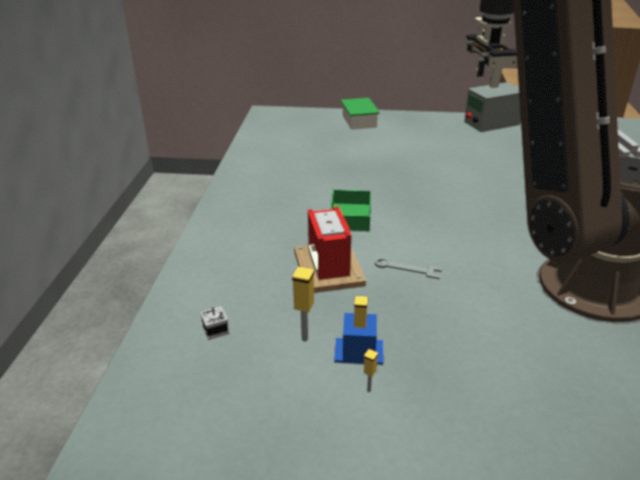

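The side view shows three drifts: a large one at (303,300), a medium one in the blue stand at (360,312), and a small one at (370,365). The one in the stand fits the task. In the scene view the bracket's plate is at about (310,250). I'll move over the bracket for a closer look.

apply_moves --increments '[0.0165,0.033,0.006,0,0,0,0.0165,0.033,0.006,0,0,0,0.0165,0.033,0.006,0,0,0,0.0165,0.033,0.006,0,0,0,0.0165,0.033,0.006,0,0,0,0.0165,0.033,0.006,0,0,0,0.0165,0.033,0.006,0,0,0,0.0165,0.033,0.006,0,0,0,0.0165,0.033,0.006,0,0,0,0.0165,0.033,0.006,0,0,0,0.0165,0.033,0.006,0,0,0,0.0165,0.033,0.006,0,0,0,0.0165,0.033,0.006,0,0,0,0.0165,0.033,0.006,0,0,0,0.0165,0.033,0.006,0,0,0,0.0165,0.033,0.006,0,0,0,0.0165,0.033,0.006,0,0,0,0.0165,0.033,0.006,0,0,0,0.0165,0.033,0.006,0,0,0,0,0,0,0,0,0]' --hand 0

```text
t: 2.77
eef_pos: [0.5005, 0.008, 0.3574]
ee_rot: [3.13, -0.003, 1.839]
force: [0.7, -0.6, -0.5]
width: 0.0878
```

Run:
```python
from h import *
st,im=snap("wrist","w1.png"); print(st["t"],st["eef_pos"],st["ee_rot"])
for n,z in {"bore_mouth":.124,"bracket":0,"stand_top":.07,"tray":.021}.items():
    for r in finder.landmark_of("wrist",n)[:3]: print(n,round(r["conf"],2),np.round(r["point"]),onz("wrist",r["point"],z,st).round(4))
```

```text
2.7667 [0.50052593 0.00796969 0.3573545 ] [ 3.13003684e+00 -2.59193574e-03  1.83894186e+00]
bore_mouth 0.76 [292. 269.] [ 0.5762 -0.0109  0.124 ]
bracket 0.77 [301. 238.] [ 0.5783 -0.0096  0.    ]
bracket 0.73 [297. 259.] [ 0.6093 -0.0078  0.    ]
stand_top 0.72 [533. 243.] [0.4938 0.2488 0.07  ]
```

View pics/w1.png

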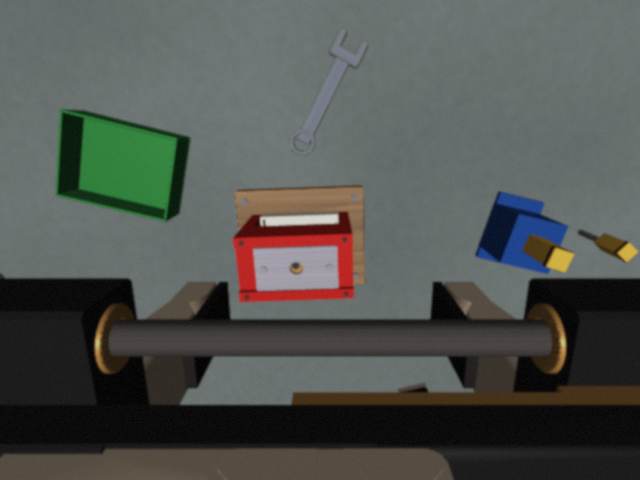

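The pilot hole shows at (296,268) in the plate. Next I'll look from above the stand.

apply_moves --increments '[-0.001,0.033,-0.007,0,0,0,-0.001,0.033,-0.007,0,0,0,-0.001,0.033,-0.007,0,0,0,-0.001,0.033,-0.007,0,0,0,-0.001,0.033,-0.007,0,0,0,-0.001,0.033,-0.007,0,0,0,-0.001,0.02,-0.007,0,0,0,0,0,0,0,0,0,0,0,0,0,0,0]'

```text
t: 3.77
eef_pos: [0.4881, 0.2161, 0.3073]
ee_rot: [3.128, -0.002, 1.814]
force: [-0.2, -0.3, 0.7]
width: 0.0876
```

Run:
```python
from h import *
st,im=snap("wrist"); print(st["t"],st["eef_pos"],st["ee_rot"])
for n,z in {"stand_top":.07,"stand":0,"drift":.01}.items():
    for r in finder.landmark_of("wrist",n)[:3]: print(n,round(r["conf"],2),np.round(r["point"]),onz("wrist",r["point"],z,st).round(4))
for r in finder.find_in("wrist","drift")[:4]: print(r["conf"],np.round(r["box"]))
# triangulate stand top from scene+side; large drift height
def tri(a,b):
    A=[];y=[]
    for c,uv in (a,b):
        C,d=ray(c,uv); d/=np.linalg.norm(d); M=np.eye(3)-np.outer(d,d); A.append(M); y.append(M@C)
    return np.linalg.lstsq(np.vstack(A),np.hstack(y),rcond=None)[0]
print("stand",tri(("scene",(338,196)),("side",(362,322))), "large top",tri(("scene",(371,184)),("side",(303,274))))
c=cv2.resize(im[100:400,120:520],(800,600),interpolation=cv2.INTER_CUBIC); cv2.imwrite("pics/w2.png",c)
```

```text
3.7667 [0.48810094 0.21609237 0.30730749] [ 3.12769167e+00 -2.11041781e-03  1.81420443e+00]
stand_top 0.82 [363. 215.] [0.4931 0.2508 0.07  ]
stand 0.92 [354. 203.] [0.4955 0.2465 0.    ]
drift 0.87 [440. 202.] [0.4695 0.3404 0.01  ]
drift 0.81 [358. 207.] [0.4973 0.2514 0.01  ]
drift 0.58 [315. 280.] [0.5956 0.2246 0.01  ]
0.95 [292. 279. 332. 371.]
0.83 [436. 202. 475. 233.]
stand [0.49708828 0.25068999 0.07458156] large top [0.59952572 0.22665771 0.15871028]
```

View pics/w2.png

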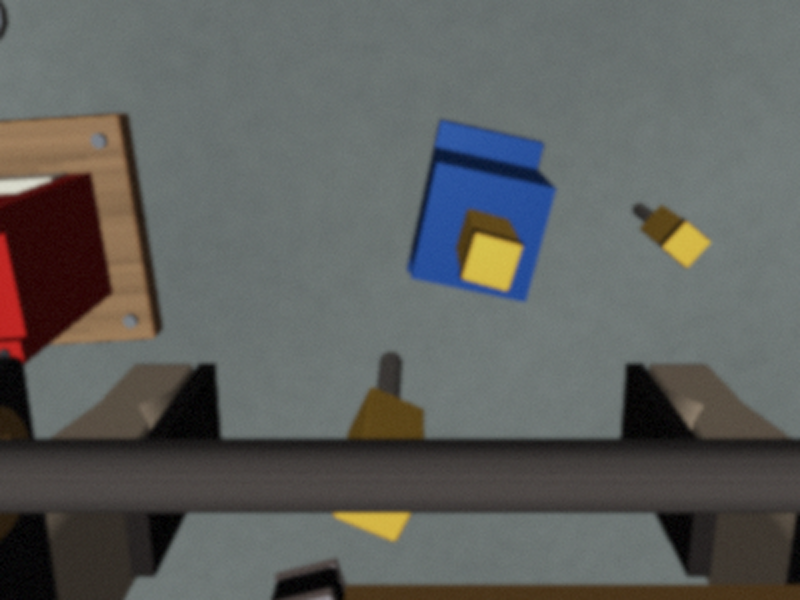

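In the crop, the medium drift's handle top is a square with corners near (475,230), (523,242), (509,291) and (461,281). It sits in the blue stand, between the large drift at (380,470) and the small one at (680,240), so it's the one to take. Now I'll work out its position and yaw.

Run:
```python
from h import *
st=arm.get_state()
im=cv2.imread("pics/w2.png")
hsv=cv2.cvtColor(im,cv2.COLOR_BGR2HSV)
m=cv2.inRange(hsv,(18,100,150),(35,255,255)); m[:, :440]=0; m[:,560:]=0; m[330:]=0
q=cv2.boxPoints(cv2.minAreaRect(np.argwhere(m>0)[:,::-1].astype(np.float32)))
print(q)
P=np.array([onz("wrist",(120+a/2,100+b/2),.125,st)[:2] for a,b in q]); print(P.round(4),P.mean(0))
for i in range(4):
    e=P[(i+1)%4]-P[i]; print(np.linalg.norm(e).round(4),np.arctan2(e[1],e[0]).round(3))
mb=cv2.inRange(hsv,(100,120,90),(130,255,255)); mb[:,:390]=0; cv2.imwrite("pics/mb.png",mb)
```

```text
[[461.03772 277.86792]
 [474.32074 231.37735]
 [522.      245.     ]
 [508.71698 291.49057]]
[[0.5057 0.2381]
 [0.4843 0.2383]
 [0.4852 0.2597]
 [0.5067 0.2599]] [0.49547447 0.24899871]
0.0214 3.13
0.0214 1.528
0.0215 0.005
0.0218 -1.618
```

apply_moves --increments '[0.0025,0.011,-0.03,-0.003,0.013,-0.088,0.0025,0.011,-0.03,0,0,-0.088,0.0025,0.011,-0.03,0,0,-0.088,0,0,-0.02,0,0,0,0,0,0,0,0,0,0,0,0,0,0,0]' --hand 0.45

```text
t: 4.52
eef_pos: [0.4993, 0.2449, 0.2001]
ee_rot: [3.13, -0.007, 1.529]
force: [0.8, 0.3, 1.8]
width: 0.0534
```

Run:
```python
from h import *
st,im=snap("wrist"); print(st["t"],st["eef_pos"],st["ee_rot"],st["width"])
cv2.imwrite("pics/w3.png",im)
hsv=cv2.cvtColor(im,cv2.COLOR_BGR2HSV)
m=cv2.inRange(hsv,(18,100,150),(35,255,255))
n,l,s,c=cv2.connectedComponentsWithStats(m)
for i in range(1,n):
    if s[i,4]>60:
        q=cv2.boxPoints(cv2.minAreaRect(np.argwhere(l==i)[:,::-1].astype(np.float32)))
        P=np.array([onz("wrist",p,.125,st)[:2] for p in q]); print(s[i],P.mean(0).round(4),[np.round(x,4) for k in range(2) for e in [P[k+1]-P[k]] for x in (np.linalg.norm(e),np.arctan2(e[1],e[0]))])
```

```text
4.5167 [0.4993376  0.2449471  0.20007794] [ 3.13014355 -0.00740956  1.52866629] 0.05338897495971683
[460 177  33  32 655] [0.4661 0.3287] [np.float64(0.0151), np.float64(2.7152), np.float64(0.0144), np.float64(1.0865)]
[ 319  229   37   36 1291] [0.4943 0.2491] [np.float64(0.0208), np.float64(1.5263), np.float64(0.0215), np.float64(-0.0245)]
[475 333   6  20  68] [0.5618 0.3356] [np.float64(0.0032), np.float64(1.5237), np.float64(0.0136), np.float64(0.064)]
```

View pics/w3.png

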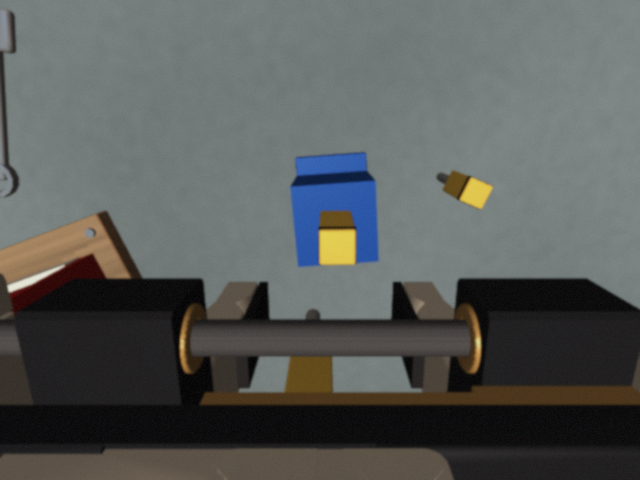

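The view confirms the handle top in the stand at (337,246), aligned with the jaws. Descending to grasp it.

apply_moves --increments '[-0.0045,0.004,-0.015,-0.007,0.011,0,0,0,-0.03,0,0,0,0,0,-0.03,0,0,0,0,0,-0.02,0,0,0,0,0,-0.01,0,0,0,0,0,0,0,0,0]'

```text
t: 5.07
eef_pos: [0.4996, 0.2515, 0.1017]
ee_rot: [3.128, -0.013, 1.53]
force: [-0.1, -0.8, 0.8]
width: 0.0483
```

apply_moves --increments '[-0.003,-0.001,-0.005,-0.006,0.006,0,-0.002,-0.001,-0.004,-0.006,0.006,0,0,0,0,0,0,0]' --hand 0.5

```text
t: 5.32
eef_pos: [0.4957, 0.2503, 0.0953]
ee_rot: [3.138, -0.002, 1.531]
force: [0.4, 0.1, -0.7]
width: 0.044
```

apply_moves --increments '[-0.001,-0.001,-0.003,-0.002,0.003,0,0,0,0,0,0,0,0,0,0,0,0,0,0,0,0,0,0,0,0,0,0,0,0,0,0,0,0,0,0,0]' --hand 1 --force 45

```text
t: 5.82
eef_pos: [0.4959, 0.2506, 0.0951]
ee_rot: [3.137, -0.003, 1.531]
force: [0.4, 0.0, -1.1]
width: 0.0218
```

Gripped at 21.8 mm. Now lifting it clear.

apply_moves --increments '[0,0,0.012,0,0,0,0,0,0.02,0,0,0,0,0,0.025,0,0,0,0,0,0.03,0,0,0,0,0,0.03,0,0,0,0,0,0.025,0,0,0,0,0,0,0,0,0,0,0,0,0,0,0]'

```text
t: 6.48
eef_pos: [0.4944, 0.2491, 0.242]
ee_rot: [3.139, -0.001, 1.531]
force: [-0.7, -0.5, -1.6]
width: 0.0218
```

Run:
```python
from h import *
st,im=snap("wrist"); print(st["t"],st["eef_pos"],st["ee_rot"],st["width"],st["force"])
T=R.from_euler('xyz',st["ee_rot"]).as_matrix()
print("tip pred px",proj("wrist",st["eef_pos"]+T@[0,0,.085],st))
s1=dict(eef_pos=np.array([.50052593,.00796969,.3573545]),ee_rot=np.array([3.13003684,-.00259194,1.83894186]))
w1=cv2.imread("pics/w1.png")
print("hole",onz("wrist",(296,268),.124,s1))
P=[onz("wrist",p,.118,s1)[:2] for p in [(240,292),(352,288)]];print(np.arctan2(*(P[1]-P[0])[::-1])-np.pi/2)
a=cv2.resize(im[180:330,240:440],(800,600),interpolation=cv2.INTER_CUBIC)
b=cv2.resize(w1[220:310,225:365],(800,514),interpolation=cv2.INTER_CUBIC)
cv2.imwrite("pics/w4.png",np.vstack([cv2.resize(a,(400,300)),cv2.resize(b,(400,257))]))
```

```text
6.4833 [0.49435375 0.24913739 0.24203921] [ 3.13928121e+00 -1.29082357e-03  1.53055222e+00] 0.02179473020080822 [-0.70360344 -0.53588174 -1.56449016]
tip pred px [331.09664036 251.51804074]
hole [ 0.57432622 -0.00764382  0.124     ]
0.30506431116855603
```

View pics/w4.png

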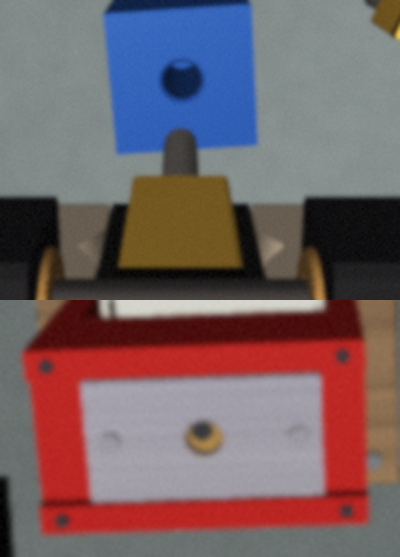

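The drift is held straight, with its tip at about (330,245) px. The stand hole is at (330.5,219.5) and the plate hole, seen in the earlier frame, at (296.4,267.6). Moving over the bracket.

apply_moves --increments '[0.01,-0.03,0,0,0,0,0.01,-0.032,0,0,0,0,0.01,-0.032,0,0,0,0,0.01,-0.032,0,0,0,0,0.01,-0.032,0,0,0,0,0.01,-0.032,0,0,0,0,0.01,-0.032,0,0,0,0,0.008,-0.025,0,0,0,0,0,0,0,0,0,0,0,0,0,0,0,0]'

```text
t: 7.37
eef_pos: [0.5689, -0.0095, 0.2289]
ee_rot: [-3.128, 0.005, 1.535]
force: [-0.3, 0.9, -1.1]
width: 0.0217
```

```bash
cat > see.py <<'E'
from h import *
import sys
st,im=snap("wrist",sys.argv[1]); T=R.from_euler('xyz',st["ee_rot"]).as_matrix()
tip=st["eef_pos"]+T@[0,0,.085]
print(st["t"],st["eef_pos"].round(4),st["ee_rot"].round(4),st["force"].round(1),"tip",tip.round(4),proj("wrist",tip,st).round(1))
hsv=cv2.cvtColor(im,cv2.COLOR_BGR2HSV)
m=cv2.inRange(hsv,(8,60,40),(30,255,255)); 
n,l,s,c=cv2.connectedComponentsWithStats(m)
for i in range(1,n):
    if s[i,4]>40: print("ylw",s[i],c[i].round(1),onz("wrist",c[i],.124,st).round(4))
x0,y0=int(sys.argv[2]),int(sys.argv[3])
cv2.imwrite("pics/c_"+sys.argv[1],cv2.resize(im[y0:y0+120,x0:x0+160],(800,600),interpolation=cv2.INTER_CUBIC))
E
python3 see.py w5.png 250 170
python3 - <<'E'
from h import *
s=dict(eef_pos=np.array([.49435375,.24913739,.24203921]),ee_rot=np.array([3.13928121,-.00129,1.53055]))
print("stand hole",onz("wrist",(330.5,219.5),.07,s))
E
```

```text
7.3667 [ 0.5689 -0.0095  0.2289] [-3.1275  0.0046  1.5345] [-0.3  0.9 -1.1] tip [ 0.5677 -0.0099  0.1439] [331.1 251.5]
ylw [ 227  123  207  135 6745] [326.4 172.3] [ 0.5213 -0.0112  0.124 ]
ylw [613 238  27  49 974] [628.4 261.3] [0.5875 0.1886 0.124 ]
ylw [333 244  12  16 113] [339.4 251. ] [ 0.5735 -0.0045  0.124 ]
ylw [ 299  266   63   49 2630] [329.8 292.1] [ 0.6026 -0.012   0.124 ]
ylw [365 283  28  17  90] [375.  287.4] [0.6003 0.019  0.124 ]
ylw [  0 298  10  18  56] [  3.3 306.1] [ 0.6051 -0.239   0.124 ]
ylw [256 303  27  71 757] [263.1 337.3] [ 0.6353 -0.0605  0.124 ]
ylw [387 302  18  73 799] [396.8 337.8] [0.6389 0.0341 0.124 ]
ylw [ 296  355   69   26 1743] [329.8 367.3] [ 0.6609 -0.0141  0.124 ]
ylw [  7 358  17  12  56] [ 13.5 364.9] [ 0.6511 -0.243   0.124 ]
ylw [628 359  12  46 203] [635.2 387.2] [0.685  0.2086 0.124 ]
ylw [273 364  11  21  71] [278.3 373. ] [ 0.6643 -0.0517  0.124 ]
ylw [ 115  371  454   35 7240] [360.  396.3] [0.6859 0.0073 0.124 ]
ylw [  2 372  10  15  46] [  7.4 380. ] [ 0.6633 -0.2505  0.124 ]
ylw [ 13 377  16  16  67] [ 20.5 385.4] [ 0.6682 -0.242   0.124 ]
ylw [224 449  44  31 399] [244.2 460.7] [ 0.7407 -0.0836  0.124 ]
ylw [348 449  66  31 724] [382.3 464.1] [0.7475 0.0236 0.124 ]
ylw [136 456  27  16 102] [147.9 463.9] [ 0.7413 -0.159   0.124 ]
ylw [416 457  22  23 171] [426.5 469.1] [0.7533 0.0581 0.124 ]
ylw [299 462  16  18  82] [307.1 471. ] [ 0.7521 -0.0352  0.124 ]
stand hole [0.49433279 0.24921372 0.07      ]
```

View pics/c_w5.png

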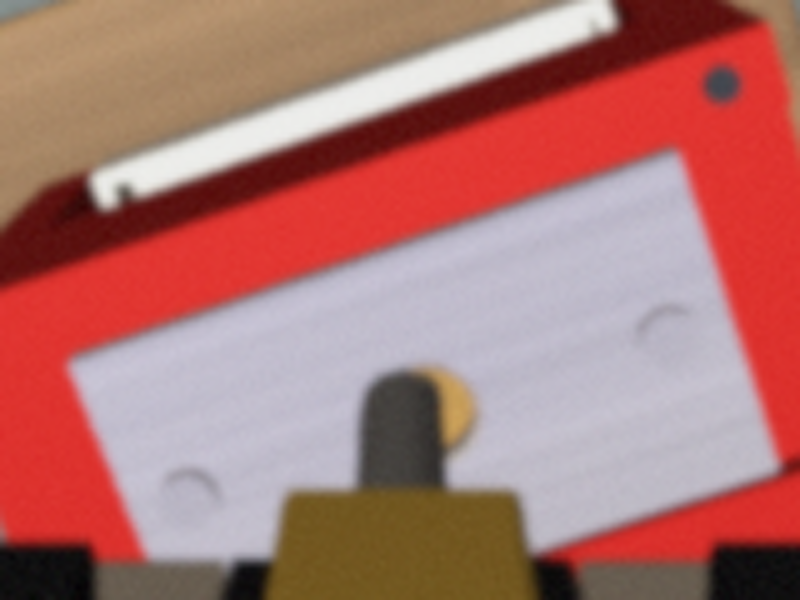

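The pilot hole is partly hidden behind the tip, with its centre at about crop (428,410), full-frame (335.6,252). That gives world (0.574,-0.007), matching the first estimate. I'll centre over it, level the tool and come closer.

apply_moves --increments '[0.003,0.0012,-0.005,0.003,-0.008,0,0.002,0.001,-0.005,0.001,-0.005,0,0,0,0,0,0,0,0,0,0,0,0,0]'

```text
t: 7.75
eef_pos: [0.573, -0.0044, 0.2156]
ee_rot: [-3.138, 0.0, 1.538]
force: [0.6, -0.1, -0.3]
width: 0.0218
```

apply_moves --increments '[0.001,-0.0025,-0.001,0,-0.003,0,0,0,0,0,0,0,0,0,0,0,0,0]'

```text
t: 8.0
eef_pos: [0.5738, -0.0054, 0.2144]
ee_rot: [-3.142, 0.0, 1.541]
force: [-0.4, -0.4, -0.5]
width: 0.0219
```

```bash
python3 see.py w6.png 250 170 | head -1
```

```text
8.0 [ 0.5738 -0.0054  0.2144] [-3.1416e+00  1.0000e-04  1.5406e+00] [-0.4 -0.4 -0.5] tip [ 0.5738 -0.0054  0.1294] [331.1 251.5]
```

View pics/c_w6.png

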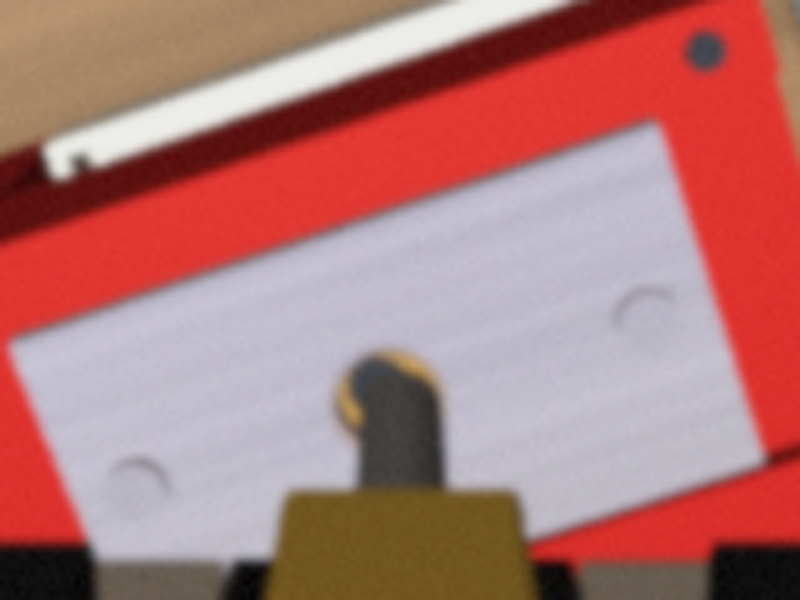

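The hole is now centred at about crop (388,398) against the shank at x = 402, so I need about -1.7 mm in y and +0.4 mm in x. I'll correct that and feel down gently.

apply_moves --increments '[0.0005,-0.0015,0,0,0,0,0,0,0,0,0,0,0,0,0,0,0,0]'

```text
t: 8.3
eef_pos: [0.5746, -0.0068, 0.215]
ee_rot: [3.141, -0.0, 1.541]
force: [-0.2, -0.2, -1.1]
width: 0.0217
```

apply_moves --increments '[-0.0003,-0.0003,-0.003,0,0,0,0,0,-0.002,0,0,0,0,0,-0.0015,0,0,0,0,0,-0.001,0,0,0,0,0,0,0,0,0]'

```text
t: 8.72
eef_pos: [0.5743, -0.0074, 0.2068]
ee_rot: [3.14, -0.0, 1.54]
force: [-0.5, 0.3, -0.9]
width: 0.022
```

apply_moves --increments '[0,0,-0.0015,0,0,0,0,0,-0.0015,0,0,0,0,0,-0.001,0,0,0,0,0,0,0,0,0]'

```text
t: 9.05
eef_pos: [0.5744, -0.0074, 0.2024]
ee_rot: [3.14, -0.0, 1.54]
force: [-0.3, -0.5, -0.8]
width: 0.0214
```

Tip is at about 117 mm with no contact force, so it's in the hole. Continuing down onto the bushing.

apply_moves --increments '[0,0,-0.0015,0,0,0,0,0,-0.0015,0,0,0,0,0,-0.0015,0,0,0,0,0,0,0,0,0]'

```text
t: 9.38
eef_pos: [0.5752, -0.0073, 0.1986]
ee_rot: [3.138, -0.0, 1.541]
force: [0.1, -0.0, -1.6]
width: 0.0218
```

apply_moves --increments '[-0.0005,0,-0.002,0,0.003,0,0,0,-0.002,0,0,0,0,0,-0.002,0,0,0,0,0,-0.002,0,0,0]'

```text
t: 9.72
eef_pos: [0.5762, -0.0076, 0.1961]
ee_rot: [3.136, 0.001, 1.543]
force: [-4.8, 1.5, 11.4]
width: 0.022
```

apply_moves --increments '[-0.0015,0,-0.003,0,0.004,0,-0.0005,0,-0.003,0,0,0,-0.0005,0,-0.0035,0,0,0,-0.0005,0,-0.0035,0,0,0]' --force 60

```text
t: 10.05
eef_pos: [0.5756, -0.0076, 0.1901]
ee_rot: [3.131, 0.001, 1.545]
force: [-5.2, 1.0, 12.6]
width: 0.0218
```

apply_moves --increments '[-0.0012,0,-0.003,0,0.008,0,-0.001,0,-0.003,0,0.003,0,-0.001,0,-0.003,0,0.003,0,-0.001,0,-0.003,0,0.003,0]'

```text
t: 10.38
eef_pos: [0.5758, -0.0076, 0.1856]
ee_rot: [3.136, 0.001, 1.548]
force: [-2.3, 0.9, 10.0]
width: 0.0219
```

apply_moves --increments '[-0.0015,0,-0.0035,0,0.006,-0.003,-0.001,0,-0.0035,0,0.003,-0.003,-0.001,0,-0.0035,0,0.003,0,-0.001,0,-0.0035,0,0.003,0,-0.001,0,-0.0035,0,0.003,0,-0.001,0,-0.0035,0,0.003,0]'

```text
t: 10.88
eef_pos: [0.5759, -0.0075, 0.176]
ee_rot: [3.139, 0.002, 1.547]
force: [-3.3, 1.6, 11.8]
width: 0.0215
```

apply_moves --increments '[-0.0012,0,-0.0035,0,0.004,0,-0.001,0,-0.0035,0,0.003,0,-0.001,0,-0.0035,0,0.003,0,-0.001,0,-0.003,0,0.003,0,0,0,-0.002,0,0,0,0,0,0,0,0,0]'

```text
t: 11.38
eef_pos: [0.5743, -0.007, 0.1629]
ee_rot: [-3.138, 0.001, 1.548]
force: [1.0, -0.5, -0.7]
width: 0.0219
```

Run:
```python
from h import *
print(arm.get_state()["force"])
st,im=snap("scene"); s2,i2=snap("side")
for c in ("scene","side"):
    for r in finder.landmark_of(c,"bushing")[:2]: print(c,r["conf"],r["point"],onz(c,r["point"],.021).round(3),onz(c,r["point"],.021).round(3))
a=cv2.resize(im[215:335,255:375],(400,400),interpolation=cv2.INTER_CUBIC);b=cv2.resize(i2[190:310,270:390],(400,400),interpolation=cv2.INTER_CUBIC)
cv2.imwrite("pics/sc.png",np.hstack([a,b]))
```

```text
[ 1.03052045 -0.45350565 -0.72147975]
```

View pics/sc.png

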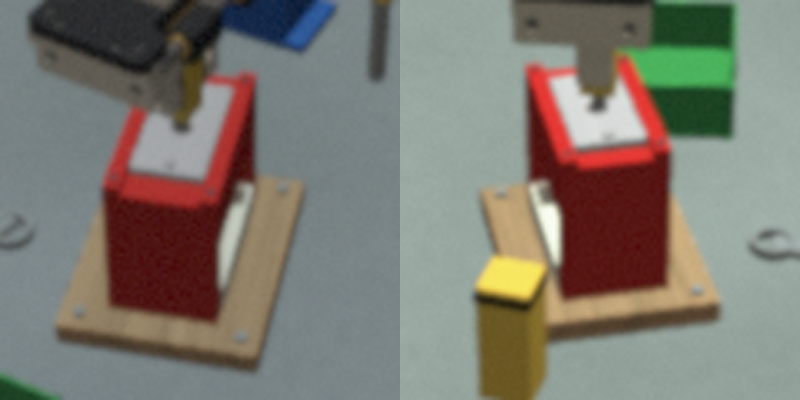

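The push force fell from 12 N to 0 with the tip at about 78 mm, so the bushing has been released. The fixed cameras can't see into the tray. I'll withdraw straight up and look through the hole.

apply_moves --increments '[0,0,0.006,0,-0.002,0,0,0,0.008,0,0,0,0,0,0.008,0,0,0,0,0,0.008,0,0,0,0,0,0.008,0,0,0,0,0,0.008,0,0,0,0,0,0.01,0,0,0,0,0,0.012,0,0,0,0,0,0.01,0,0,0,0,0,0,0,0,0]'

```text
t: 12.42
eef_pos: [0.573, -0.0077, 0.2511]
ee_rot: [-3.14, 0.001, 1.548]
force: [0.5, 0.5, -1.4]
width: 0.022
```

apply_moves --increments '[-0.01,0.03,0,0,0,0,-0.02,0.01,0,0,0,0,-0.02,0,0,0,0,0,0,0,0,0,0,0]'

```text
t: 12.75
eef_pos: [0.5212, 0.0327, 0.2513]
ee_rot: [-3.139, 0.001, 1.545]
force: [-0.5, 0.1, -1.3]
width: 0.0216
```

Run:
```python
from h import *
st,im=snap("wrist","w7.png"); print(st["eef_pos"],st["ee_rot"],st["t"])
for r in finder.landmark_of("wrist","bushing")[:2]+finder.find_in("wrist","bushing")[:2]: print(r)
u=proj("wrist",(.574,-.007,.1),st); print(u)
x=int(np.clip(u[0]-80,0,480)); y=int(np.clip(u[1]-90,0,330))
cv2.imwrite("pics/c_w7.png",cv2.resize(im[y:y+150,x:x+160],(640,600),interpolation=cv2.INTER_CUBIC))
```

```text
[0.52115333 0.03270266 0.2512768 ] [-3.13910586e+00  1.20633662e-03  1.54460453e+00] 12.75
{'point': [285.5, 253.2], 'conf': 0.45}
{'box': [271.7, 236.8, 287.5, 245.5], 'conf': 0.59}
[283.80058629 290.90956795]
```

View pics/c_w7.png

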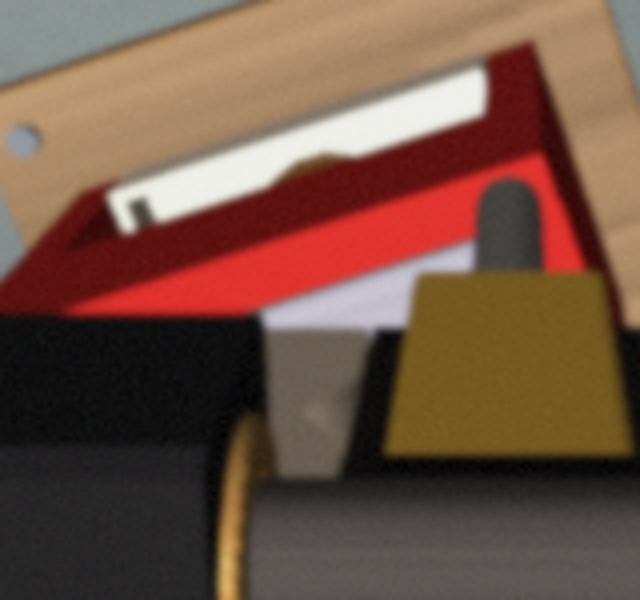

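The brass arc of the bushing shows in the white tray at crop (315,170), so it has dropped. Going back to the stand.

apply_moves --increments '[-0.004,0.03,0,0,0,0,-0.004,0.032,0,0,0,0,-0.004,0.032,0,0,0,0,-0.004,0.032,0,0,0,0,-0.004,0.032,0,0,0,0,-0.004,0.032,0,0,0,0,-0.002,0.015,-0.01,0,0,0,0,0,-0.02,0,0,0,0,0,-0.02,0,0,0,0,0,0,0,0,0]'

```text
t: 13.73
eef_pos: [0.5031, 0.2467, 0.1984]
ee_rot: [-3.141, 0.003, 1.537]
force: [-1.0, -0.5, -1.5]
width: 0.0218
```

apply_moves --increments '[-0.006,0.0015,-0.01,0.003,0,0,-0.003,0.001,-0.01,0,0,0,0,0,-0.004,0,0,0,0,0,0,0,0,0]'

```text
t: 14.07
eef_pos: [0.4963, 0.2489, 0.1736]
ee_rot: [-3.141, 0.003, 1.535]
force: [0.1, 1.0, -0.7]
width: 0.0221
```

```bash
python3 see.py w8.png 250 170 | head -1
```

```text
14.0667 [0.4963 0.2489 0.1736] [-3.1408e+00  2.8000e-03  1.5354e+00] [ 0.1  1.  -0.7] tip [0.4963 0.2487 0.0886] [331.1 251.5]
```

View pics/c_w8.png

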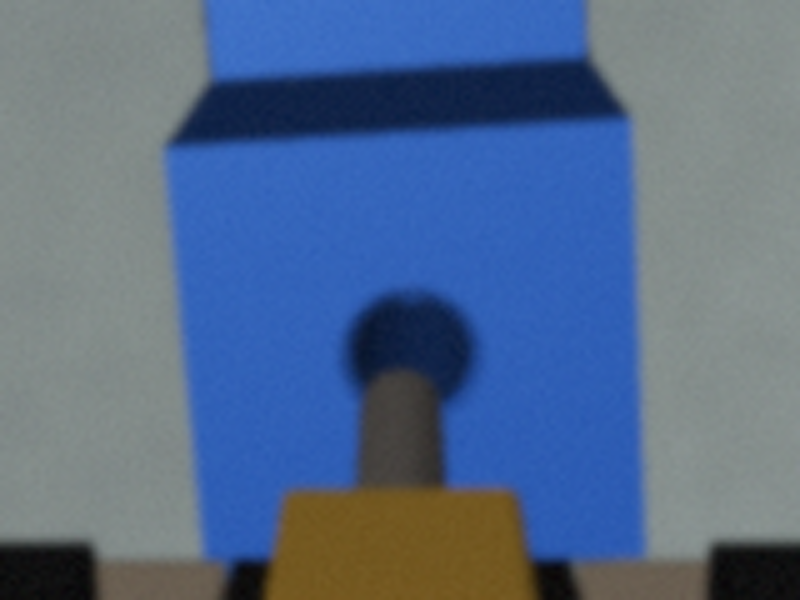

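The stand hole is centred at crop (412,350), so I need about -2 mm in x and +1 mm in y. Then insert.

apply_moves --increments '[-0.002,0.001,0,0.002,0,0,0,0,-0.008,0,0,0,0,0,-0.008,0,0,0,0,0,-0.005,0,0,0,0,0,0,0,0,0]'

```text
t: 14.53
eef_pos: [0.4962, 0.2504, 0.1539]
ee_rot: [3.138, -0.003, 1.535]
force: [0.3, 0.1, -1.5]
width: 0.0219
```

Tip is at 69 mm with no force. Correcting x and continuing down.

apply_moves --increments '[-0.002,0,-0.003,-0.002,0.003,0,-0.0005,0,-0.008,0,0,0,-0.0005,0,-0.01,0,0,0,-0.0005,0,-0.008,0,0,0,0,0,0,0,0,0]'

```text
t: 14.95
eef_pos: [0.4929, 0.2505, 0.1221]
ee_rot: [3.14, -0.001, 1.535]
force: [0.9, 0.0, -0.6]
width: 0.0218
```

apply_moves --increments '[0.001,0,-0.008,0,0,0,0,0,-0.008,0,0,0,0,0,-0.005,0,0,0,0,0,0,0,0,0,0,0,0,0,0,0]'

```text
t: 15.37
eef_pos: [0.4933, 0.25, 0.0975]
ee_rot: [-3.141, 0.001, 1.535]
force: [0.6, 0.4, -0.2]
width: 0.022
```

apply_moves --increments '[0.0005,0,-0.0015,0,0,0,0,0,-0.0015,0,0,0,0,0,-0.0015,0,0,0]'

```text
t: 15.62
eef_pos: [0.4941, 0.2502, 0.0946]
ee_rot: [-3.141, 0.001, 1.536]
force: [-11.0, -2.5, 27.4]
width: 0.0219
```

The shoulder is seated: 27 N at TCP z = 0.0946, against 0.0951 at pick-up. Releasing.

apply_moves --increments '[0,0,0.0005,0,0,0,0,0,0,0,0,0,0,0,0,0,0,0,0,0,0,0,0,0,0,0,0,0,0,0]' --hand 0.45 --force 20

```text
t: 16.03
eef_pos: [0.4952, 0.2512, 0.0971]
ee_rot: [3.139, -0.002, 1.536]
force: [0.5, -0.5, 0.7]
width: 0.0463
```

apply_moves --increments '[0,-0.001,0.015,0,0,0,0,0,0.025,0,0,0,0,0,0.03,0,0,0,0,0,0.035,0,0,0,0,0,0.03,0,0,0,0,0,0.02,0,0,0,0,0,0,0,0,0,0,0,0,0,0,0]'

```text
t: 16.7
eef_pos: [0.4931, 0.2477, 0.2571]
ee_rot: [-3.141, 0.002, 1.535]
force: [0.8, -0.5, -0.6]
width: 0.0481
```

```bash
python3 see.py w9.png 265 160 | head -1
python3 - <<'E'
from h import *
st=arm.get_state(); im=cv2.imread("pics/w9.png")
m=cv2.inRange(cv2.cvtColor(im,cv2.COLOR_BGR2HSV),(18,100,150),(35,255,255))
n,l,s,c=cv2.connectedComponentsWithStats(m)
for i in range(1,n):
    if s[i,4]>300:
        q=cv2.boxPoints(cv2.minAreaRect(np.argwhere(l==i)[:,::-1].astype(np.float32)))
        P=np.array([onz("wrist",p,.125,st)[:2] for p in q]); print(s[i],P.mean(0).round(4),np.linalg.norm(P[1]-P[0]),np.linalg.norm(P[2]-P[1]))
for c in ("scene","side"):
    snap(c)
    for n in ("motor","tub","wrench"): print(c,n,[(np.round(r["point"]).tolist(),round(r["conf"],2)) for r in finder.landmark_of(c,n)[:2]])
E
```

```text
16.7 [0.4931 0.2477 0.2571] [-3.1410e+00  2.1000e-03  1.5353e+00] [ 0.8 -0.5 -0.6] tip [0.4931 0.2475 0.1721] [331.1 251.5]
[435 179  27  27 443] [0.467  0.3318] 0.015391069922792067 0.014968223421285802
[319 218  30  28 821] [0.493  0.2494] 0.020941863507321596 0.020328807921829516
[ 284  367   45   26 1001] [0.6165 0.2229] 0.03545531716867945 0.023444400296640126
scene motor [([436.0, 264.0], 0.56), ([340.0, 196.0], 0.56)]
scene tub [([236.0, 364.0], 0.88)]
scene wrench [([335.0, 218.0], 0.69)]
side motor [([215.0, 328.0], 0.86)]
side tub []
side wrench [([407.0, 270.0], 0.72), ([328.0, 268.0], 0.22)]
```

View pics/c_w9.png

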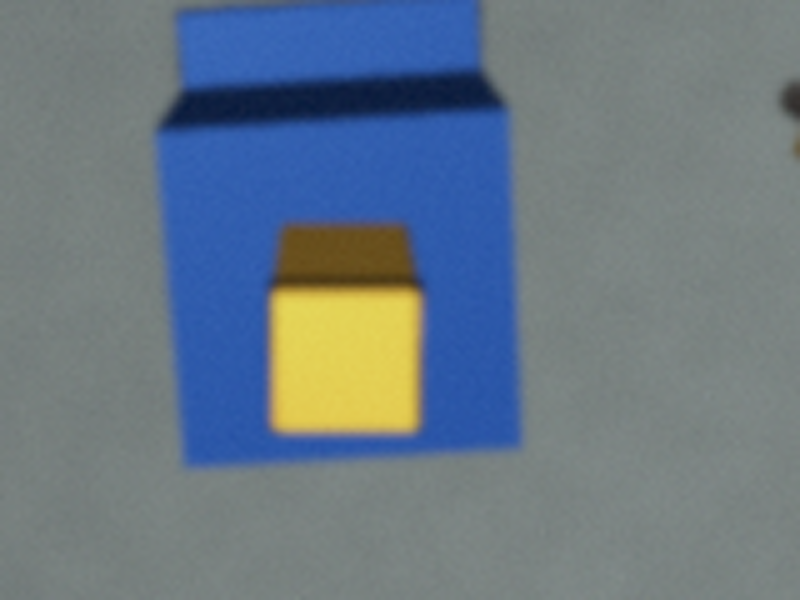

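The drift stands upright and seated in the stand, and the gripper is clear. Handing in.

```bash
python3 -c "
from station import arm
print(arm.job_done())"
```

```text
the job is handed in; nothing more can be done
None
```

The bushing is in the tray, the drift is back in its stand, and I handed the job in at about 17 s of the 61 s allowed. `job_done` gave no verdict.

- **Finding the hole:** I took the medium drift from the stand and lined it up on the pilot hole with the wrist camera. The tip went through the plate with no measurable contact force.
- **Pushing the bushing:** At the end of each move the push read 10 to 13 N, with up to about 5 N sideways on the plate. It fell to zero with the tip at about 78 mm, and a wrist view then showed the brass bushing in the white tray.
- **Returning the drift:** It seated at 27 N, with the tool height within 1 mm of the pick-up height. The last view shows it upright, with the handle top within about 2 mm of where it started, and the gripper clear.

**Bystanders:** The detectors found the motor where it began in both cameras. The wrench matched only in the side camera and the tub only in the scene camera. The side camera returned nothing for the tub, and the scene camera's wrench hit landed on the blue stand, so I treated both as detector errors. The arm was not brought down near any of the three.

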